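Close the four storage jars with the lids that fit them

TASK

The washed storage jars are dry: pick the four knobbed bamboo lids out of the clutter and close each jar with the lid of its own size, plug down in the mouth and the wooden disc lying flat on the rim. Lower each lid into its jar rather than dropping it, keep the jars standing where they are, and leave the steel jar lid and the yellow tin alone.

Things in the scene. Friction and masses are not known exactly. Their poses are not given: they have to be found in the camera images.
- jar_blue: slate-blue glazed stoneware jar, the largest of four, open at the top, empty, loose: 94 mm across, 98 mm high, straight round mouth 84 mm wide, wall 5 mm. Origin: centre of its underside; z up; round, so yaw means nothing.
- lid_blue: pale bamboo lid with a knob, the largest of four, for the 94 mm slate-blue jar; loose, plug down at the start. Origin: centre of the plug's underside, z up. Above it: tapered grey-white plug 0-12 mm (68 mm wide at the bottom, 80 at the top), disc 94 mm wide at 12-21 mm, round knob 25 mm wide at 21-49 mm. Seated, the disc lies on the rim, origin 86 mm above the jar's.
- jar_sage: sage-green glazed stoneware jar, the second largest of four, open at the top, empty, loose: 80 mm across, 86 mm high, straight round mouth 70 mm wide, wall 5 mm. Origin: centre of its underside; z up; round, so yaw means nothing.
- lid_sage: pale bamboo lid with a knob, the second largest of four, for the 80 mm sage-green jar; loose, plug down at the start. Origin: centre of the plug's underside, z up. Above it: tapered grey-white plug 0-12 mm (54 mm wide at the bottom, 66 at the top), disc 80 mm wide at 12-21 mm, round knob 25 mm wide at 21-49 mm. Seated, the disc lies on the rim, origin 74 mm above the jar's.
- jar_mustard: mustard-yellow glazed stoneware jar, the second smallest of four, open at the top, empty, loose: 66 mm across, 74 mm high, straight round mouth 56 mm wide, wall 5 mm. Origin: centre of its underside; z up; round, so yaw means nothing.
- lid_mustard: pale bamboo lid with a knob, the second smallest of four, for the 66 mm mustard-yellow jar; loose, plug down at the start. Origin: centre of the plug's underside, z up. Above it: tapered grey-white plug 0-12 mm (40 mm wide at the bottom, 52 at the top), disc 66 mm wide at 12-21 mm, round knob 25 mm wide at 21-49 mm. Seated, the disc lies on the rim, origin 62 mm above the jar's.
- jar_rust: rust-brown glazed stoneware jar, the smallest of four, open at the top, empty, loose: 52 mm across, 62 mm high, straight round mouth 42 mm wide, wall 5 mm. Origin: centre of its underside; z up; round, so yaw means nothing.
- lid_rust: pale bamboo lid with a knob, the smallest of four, for the 52 mm rust-brown jar; loose, plug down at the start. Origin: centre of the plug's underside, z up. Above it: tapered grey-white plug 0-12 mm (26 mm wide at the bottom, 38 at the top), disc 52 mm wide at 12-21 mm, round knob 25 mm wide at 21-49 mm. Seated, the disc lies on the rim, origin 50 mm above the jar's.
- steel_lid: grey steel jar lid, a flat disc without knob, 59 mm across, 12 mm high; it belongs to none of the four jars and stays where it lies. Origin: centre of its underside.
- yellow_tin: closed round yellow tin, 56 mm across, 20 mm high; it stays where it lies. Origin: centre of its underside.
There are look-alikes about, which are no part of the job. Leave any purple look-alike of the lid_mustard alone.

How it is judged (in metres and radians):
At the end, for the whole second after the job is handed in: Each bamboo lid sits on the jar of its own diameter: centred within 6 mm, height within 3 mm of the disc lying on the rim, tilt under 0.07 rad; jars upright (under 0.05 rad); all released and at rest (horizontal distance between lid_blue and jar_blue below 0.006 m and z of lid_blue in the frame of jar_blue between 0.083 and 0.089 m and angle between each of lid_blue, lid_sage, lid_mustard, lid_rust's own z axis and vertical below 0.07 rad and angle between each of jar_blue, jar_sage, jar_mustard, jar_rust's own z axis and vertical below 0.05 rad and linear speed of each of lid_blue, jar_blue, lid_sage, jar_sage, lid_mustard, jar_mustard, lid_rust, jar_rust below 0.01 m/s and horizontal distance between lid_sage and jar_sage below 0.006 m and z of lid_sage in the frame of jar_sage between 0.071 and 0.077 m and horizontal distance between lid_mustard and jar_mustard below 0.006 m and z of lid_mustard in the frame of jar_mustard between 0.059 and 0.065 m and horizontal distance between lid_rust and jar_rust below 0.006 m and z of lid_rust in the frame of jar_rust between 0.047 and 0.053 m); the robot touches nothing.
It fails at once if a jar is pushed more than 40 mm from its place (distance of any of jar_blue, jar_sage, jar_mustard, jar_rust from where it was at the start of the episode above 0.04 m).
It fails at once if a jar is tipped over (angle between any of jar_blue, jar_sage, jar_mustard, jar_rust's own z axis and vertical above 0.5 rad).
It fails at once if a lid is dropped onto its jar: let go more than 25 mm above its seat ((horizontal distance between lid_blue and jar_blue below 0.04 m and z of lid_blue in the frame of jar_blue above 0.111 m and contact force between lid_blue and anything else below 0.01 N) or (horizontal distance between lid_sage and jar_sage below 0.04 m and z of lid_sage in the frame of jar_sage above 0.099 m and contact force between lid_sage and anything else below 0.01 N) or (horizontal distance between lid_mustard and jar_mustard below 0.04 m and z of lid_mustard in the frame of jar_mustard above 0.087 m and contact force between lid_mustard and anything else below 0.01 N) or (horizontal distance between lid_rust and jar_rust below 0.04 m and z of lid_rust in the frame of jar_rust above 0.075 m and contact force between lid_rust and anything else below 0.01 N)).
It fails at once if the steel jar lid or the yellow tin is moved more than 30 mm (distance of any of steel_lid, yellow_tin from where it was at the start of the episode above 0.03 m).
It also fails if it takes over 99 s, if anything falls off the work surface, if the arm or the gripper's body presses on something with over 40 N, if the wrist force passes 120 N, or if a joint passes its speed limit or range.

ROBOT

A 6-joint arm with a two-finger parallel gripper is mounted at the origin on a cart in front of the work surface, level with it; the furniture and walls round the work are solid. World frame = base frame: x ahead of the robot, y to its left, z up, the work surface at z = 0. Lengths are in m, angles in degrees, forces in N, time in s.
With the tool pointing down it reaches from about 0.375 to 0.9 m from the base axis. Payload 3.1 kg.
Tool frame: the origin (TCP) lies on the centre line of the jaws, within the pads' length; the fingertips stand 17 mm ahead of it and the grasp point (between the pads) lies 2 mm behind it; z points along the fingers, y is the line along which they close (so a half turn about z gives the same grasp; the last joint's range is limited). The gripper opens to 87 mm and grips with 3 to 60 N. Pads are 19 mm wide; open, the fingers measure 117 mm over their backs; the gripper's body (75 mm by 190 mm) begins 51 mm behind the grasp point.
Start: joints at [61.851, 30.224, 82.088, -0, 67.689, -10.227], TCP at [0.192, 0.595, 0.24] pointing down, gripper open.
Joint ranges: [-176.69, 176.69], [-43.24, 126.21], [12.49, 139.97], [-82, 262], [0, 151.66], [-163.58, 163.58]. Speed limits (degrees/s): [159.86, 159.86, 180, 180, 180, 180].

INTERFACE

Orientations are given as a 3x3 rotation matrix whose columns are the frame's x, y, z axes.
In Python, from rig import bot, imaging, finder gives the robot as it stands. The module is installed in compiled form; this text tells all that it offers.
- The arm moves only by the tool play_rows, never from a script. Its argument "motion" is a list that holds one entry, the list of rows, each a list of 6 numbers: the shift along the tool's x, y, z in fractions of the full range, 1 being 1000 mm, then the turn, a rotation vector about the tool's x, y, z in fractions of the full range, 1 being 180 degrees. In form: [[[dx, dy, dz, wx, wy, wz], ...]]. A call has 1 to 8 rows; each row is the pose to reach, as a shift and turn from the pose commanded when the call began, along the tool's axes at that moment; what a row does not reach only later rows make up. A row lasts 1/12 s, in which the tool goes at most 41.7 mm and 7.16 degrees, less where a joint would pass 70% of its speed; a pose out of reach is approached as far as the arm can. A call with a gripper value outside its range is refused whole. "fingers" is the finger opening in m, from 0 to 0.087, set as the call begins (left out, the last holds). The fingers move at their own pace and stop on an object; the grip force is fixed at half the most. Time passes only in rows, so rows that repeat a pose let the fingers close. It gives the time, the measured TCP pose, the force, the opening and the grip force at its end, in the units of the state.
- bot.read_state(): the state, without advancing time (a new reading comes with each control period).
- imaging.capture(name): name is "scene" or "top" or "wrist"; returns a dict with "frame" (384x512x3 uint8, red, green, blue), "camera_matrix" (3x3 intrinsics, pixels), "R" (3x3) and "t" (3): a world point X has camera coordinates R X + t. Camera axes: x right, y down, z forward; pixel columns grow to the right and rows downward; lengths in m; the calibration is good to about 2 mm. A picture is of the moment at which its call begins. There is no depth.
- bot.hand_in(): hands the job in; it is judged then, once.
Trained networks look in the newest picture that a camera, given by its name, has taken for a name from the list of things; names that differ only in an ending like _2 or _b are one class to them, and where a whole thing is asked for, a point or a joint stands for the part that bears it (a point fixed in the world has none). Each returns a list of dicts, best first, with "confidence" (0 to 1); they miss things now and then, are a little off and sometimes report something else, mostly with a low value. They report only what shows in the picture. A call takes as long as a camera call. They do not tell look-alikes from the thing itself.
- finder.recognise(camera, name): "at" ([x, y, z] in m, in world coordinates, good to about 4 mm: the middle of the surface that is visible of it).
- finder.outline_of(camera, name): "pixels" (384x512 bool, what is visible of it).
The state is a dict: "time_s": time; "joint_positions": joint angles; "qvel": joint speeds; "tau": joint torques, N m; "position": TCP position; "tcp_rot": TCP orientation; "force": force on the tool from outside, world axes, zero at the start; "moment": the same for the moment, N m; "opening": opening from 0.0 (shut) to 1.0 (fully open); "grasp_force": force on a finger pad.
Only numpy, scipy, OpenCV 4.12 (cv2) and the standard library are available. Lean on these libraries where they do the work, as an engineer would, in place of code of your own. Each camera call takes 0.05 s, during which the arm holds its last target. There are 200 camera calls.

## Working session

There is one attempt and no reset: what is moved stays moved. The work goes in short steps, Python scripts to look and compute and a tool call to move; the robot and the scene stay as the last step left them, time stands still between calls to the robot, and variables do not carry over. Pictures are saved under pics/ and viewed, at most 14 in all, crops included, and the job is handed in when it is done.

Besides the shell and the picture viewer there is one more tool, called after "Call:" as a command line: name --argument value ..., lists and objects as JSON in quotes. play_rows: Moves the arm, as the interface text tells. Its arguments: {"type":"object","properties":{"motion":{"type":"array"},"fingers":{"type":"number"}},"required":["motion"]}

```bash
mkdir -p pics
cat > h.py <<'E'
import numpy as np, cv2
from rig import bot, imaging, finder
def cap(n, f=None):
    c=imaging.capture(n)
    if f: cv2.imwrite('pics/'+f, c['frame'][:,:,::-1])
    return c
def px(c,X):
    p=c['camera_matrix']@(c['R']@np.array(X)+c['t']); return np.round(p[:2]/p[2],1)
def ray(c,uv,z):
    d=c['R'].T@np.linalg.inv(c['camera_matrix'])@np.array([uv[0],uv[1],1.]); o=-c['R'].T@c['t']
    return o+d*(z-o[2])/d[2]
E
python3 - <<'E'
from h import *
s=bot.read_state(); print(s['time_s'],s['position'],np.round(s['tcp_rot'],3).tolist())
names=['jar_blue','jar_sage','jar_mustard','jar_rust','lid_blue','lid_sage','lid_mustard','lid_rust','steel_lid','yellow_tin']
for n in ['top','scene']:
    c=cap(n,n+'0.png'); print(n,'cam',np.round(-c['R'].T@c['t'],3))
    for k in names:
        for d in finder.recognise(n,k)[:5]: print(k,np.round(d['at'],3),round(d['confidence'],2),px(c,d['at']))
E
```

```text
0.0 [0.19194495 0.59407064 0.23855648] [[-0.951, 0.308, -0.001], [0.308, 0.951, -0.002], [0.0, -0.002, -1.0]]
top cam [ 0.378 -0.032  0.986]
jar_blue [ 0.466 -0.279  0.039] 0.65 [352.2 176.2]
jar_sage [ 0.487 -0.121  0.01 ] 0.85 [291.9 170.7]
jar_mustard [0.548 0.134 0.036] 0.73 [197.5 148.8]
jar_rust [0.546 0.32  0.039] 0.65 [128.1 150.7]
jar_rust [0.427 0.011 0.02 ] 0.6 [244.  193.3]
lid_sage [0.427 0.014 0.022] 0.68 [243. 193.]
lid_mustard [0.544 0.006 0.022] 0.91 [245.2 150.2]
lid_mustard [0.401 0.18  0.019] 0.64 [182.  203.7]
lid_mustard [0.547 0.136 0.034] 0.62 [196.9 149.2]
lid_rust [0.391 0.344 0.019] 0.67 [121.6 208.4]
steel_lid [ 0.375 -0.173  0.011] 0.75 [311.9 211.1]
steel_lid [0.402 0.181 0.022] 0.73 [181.4 203.3]
steel_lid [0.544 0.315 0.041] 0.47 [129.6 151.2]
yellow_tin [0.354 0.105 0.016] 0.9 [209.8 220.6]
scene cam [-0.613 -0.565  0.755]
jar_blue [ 0.433 -0.274  0.067] 0.86 [331.5 212. ]
jar_sage [ 0.46  -0.124  0.056] 0.93 [282.7 198.3]
jar_mustard [0.521 0.119 0.053] 0.9 [218.1 172.5]
jar_rust [0.552 0.323 0.06 ] 0.42 [168.8 154.3]
lid_blue [ 0.443 -0.399  0.026] 0.7 [378.  234.9]
lid_sage [0.416 0.009 0.024] 0.62 [233.7 204.9]
lid_sage [0.519 0.122 0.052] 0.5 [217.1 173. ]
lid_mustard [0.534 0.001 0.017] 0.61 [254.4 188.8]
lid_mustard [ 0.432 -0.276  0.067] 0.31 [331.8 212.4]
lid_rust [0.342 0.094 0.018] 0.71 [194.9 212.3]
steel_lid [ 0.369 -0.177  0.012] 0.77 [287.2 232.8]
yellow_tin [0.347 0.093 0.017] 0.81 [196.1 211.7]
yellow_tin [ 0.444 -0.399  0.025] 0.23 [378.  235.1]
```

```bash
python3 -c "
import cv2
a=cv2.imread('pics/top0.png')[110:260,80:440]
cv2.imwrite('pics/top0b.png',cv2.resize(a,None,fx=2.2,fy=2.2,interpolation=cv2.INTER_CUBIC))"
```

```text
(no output)
```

View pics/top0b.png

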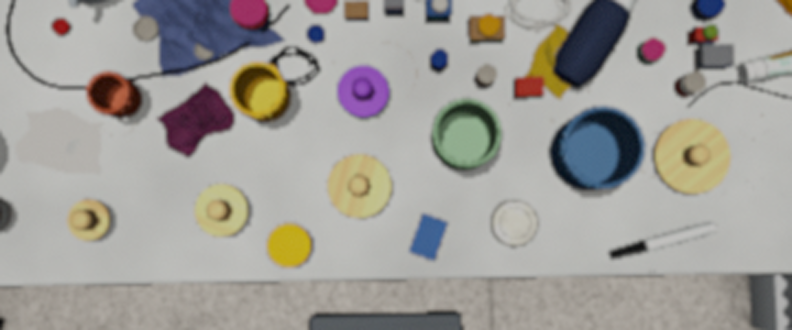

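View pics/scene0.png

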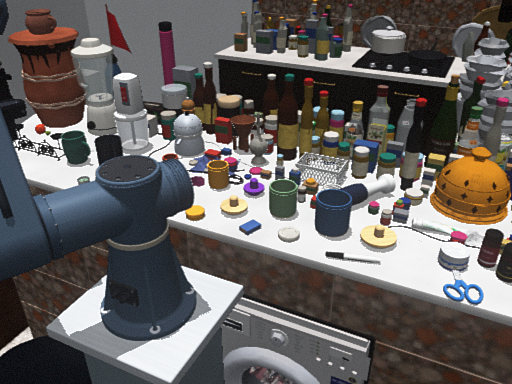

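The bamboo lids in the enlarged crop, with full top-picture pixels in brackets:
- **Blue:** (692,156) [394,181]
- **Sage:** (359,186) [243,194]
- **Mustard:** (222,210) [181,205]
- **Rust:** (90,220) [121,210]

The purple knobbed lid at (363,91) [245,151] is the look-alike and stays. The steel lid is at (515,222), the tin at (290,245). Next I align the tool with the world axes and look with the wrist camera.

The rows are not in the units I measure in: turns go in shares of 180 degrees. I convert before sending: 57 degrees / 180 = 0.3167.

Call:
play_rows --motion '[[[-0.266, -0.176, 0, 0, 0, 0.3167], [-0.266, -0.176, 0, 0, 0, 0.3167], [-0.266, -0.176, 0, 0, 0, 0.3167], [-0.266, -0.176, 0, 0, 0, 0.3167], [-0.266, -0.176, 0, 0, 0, 0.3167], [-0.266, -0.176, 0, 0, 0, 0.3167], [-0.266, -0.176, 0, 0, 0, 0.3167], [-0.266, -0.176, 0, 0, 0, 0.3167]]]' --fingers 0.06

```text
time_s: 1.77
position: [0.3933, 0.3427, 0.2398]
tcp_rot: [[-0.252, 0.968, 0.001], [0.968, 0.252, -0.001], [-0.001, 0.001, -1.0]]
force: [0.0, 0.1, -0.2]
opening: 0.693
grasp_force: 0.0
```

Run:
```python
from h import *
s=bot.read_state(); R=s['tcp_rot'];print(s['time_s'],s['position'],np.round(R,3).tolist())
print('ang of y',np.degrees(np.arctan2(R[1][1],R[0][1])), s['joint_positions'])
c=cap('wrist','w0.png'); o=-c['R'].T@c['t']; print('cam in tool',np.array(R).T@(o-np.array(s['position'])), (c['R']@np.array(R)).round(3).tolist(), c['camera_matrix'][0,0])
# subpixel top masks
t=cap('top')
for k in ['lid_blue','lid_sage','lid_mustard','lid_rust','jar_blue','jar_sage','jar_mustard','jar_rust']:
    for d in finder.outline_of('top',k)[:3]:
        m=cv2.moments(d['pixels'].astype(np.uint8),True); u=(m['m10']/m['m00'],m['m01']/m['m00'])
        print(k,round(d['confidence'],2),np.round(u,1),m['m00'],ray(t,u,.02).round(3))
```

```text
1.7667 [0.39333448 0.34265654 0.23982547] [[-0.252, 0.968, 0.001], [0.968, 0.252, -0.001], [-0.001, 0.001, -1.0]]
ang of y 14.621614106046001 [ 2.88105066e+01  2.22534721e+01  9.68309771e+01 -7.08547701e-02
  6.08648892e+01  1.42233890e+01]
cam in tool [ 0.07439415 -0.00078889 -0.14384877] [[0.0, 1.0, -0.0], [-0.962, 0.0, -0.272], [-0.272, 0.0, 0.962]] 333.84852063834677
lid_blue 0.97 [393.9 180.6] 941.0 [ 0.454 -0.396  0.02 ]
lid_sage 0.84 [242.8 194.4] 652.0 [0.424 0.015 0.02 ]
lid_mustard 0.98 [244.7 151.2] 462.0 [0.542 0.008 0.02 ]
lid_mustard 0.65 [180.4 205.1] 451.0 [0.397 0.184 0.02 ]
lid_rust 0.79 [120.3 209.7] 259.0 [0.388 0.347 0.02 ]
lid_rust 0.67 [312.6 211.1] 383.0 [ 0.375 -0.174  0.02 ]
jar_blue 0.8 [350.9 177.7] 1272.0 [ 0.464 -0.28   0.02 ]
jar_sage 0.56 [291.  170.8] 788.0 [ 0.486 -0.118  0.02 ]
jar_mustard 0.56 [197.9 151.4] 607.0 [0.543 0.136 0.02 ]
jar_rust 0.65 [131.  153.1] 468.0 [0.542 0.319 0.02 ]
```

In the tool's units: 14.6 degrees / 180 = 0.0811.

Call:
play_rows --motion '[[[-0.085, 0.037, 0, 0, 0, 0.0811], [-0.085, 0.037, 0, 0, 0, 0.0811], [-0.085, 0.037, 0, 0, 0, 0.0811], [-0.085, 0.037, 0, 0, 0, 0.0811], [-0.085, 0.037, 0, 0, 0, 0.0811]]]'

```text
time_s: 2.68
position: [0.4485, 0.2732, 0.2394]
tcp_rot: [[-0.009, 1.0, -0.001], [1.0, 0.009, 0.0], [0.0, -0.001, -1.0]]
force: [0.6, 0.4, -0.6]
opening: 0.688
grasp_force: 0.0
```

Run:
```python
from h import *
s=bot.read_state(); R=s['tcp_rot'];print(s['time_s'],s['position'],np.round(R,3).tolist())
c=cap('wrist','w1.png')
for k in ['lid_mustard','lid_rust','jar_mustard','jar_rust']:
    for d in finder.outline_of('wrist',k)[:3]:
        M=d['pixels'].astype(np.uint8)
        m=cv2.moments(M,True); u=(m['m10']/m['m00'],m['m01']/m['m00'])
        print(k,round(d['confidence'],2),np.round(u,1),m['m00'],ray(c,u,.02).round(3))
```

```text
2.6833 [0.44852467 0.2732029  0.23937197] [[-0.009, 1.0, -0.001], [1.0, 0.009, 0.0], [0.0, -0.001, -1.0]]
lid_mustard 0.67 [224.5 237.4] 1996.0 [0.404 0.19  0.02 ]
lid_rust 0.79 [208.4  95.5] 1987.0 [0.39 0.35 0.02]
jar_mustard 0.56 [327.1 310.2] 654.0 [0.53  0.092 0.02 ]
jar_rust 0.64 [355.2 135.5] 2763.0 [0.547 0.31  0.02 ]
```

View pics/w1.png

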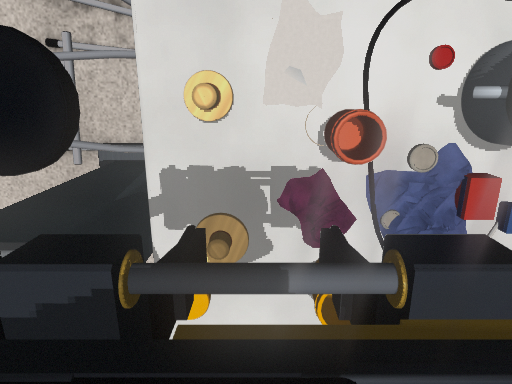

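The wrist view shows the rust lid at (208,96) and the rust jar's rim at (356,136). The mustard lid at (224,237) is in the gripper's shadow. The lower half is blocked by the gripper, so I'll measure things in rows below 230.

```bash
cat >> h.py <<'E'
from scipy.optimize import least_squares
D={'blue':(.094,.098),'sage':(.080,.086),'mustard':(.066,.074),'rust':(.052,.062)}
def fit(c,cam,name,near=None):
    kind,col=name.split('_'); r=D[col][0]/2; z=.021 if kind=='lid' else D[col][1]
    out=[]
    for d in finder.outline_of(cam,name):
        M=d['pixels'].astype(np.uint8)
        cs,_=cv2.findContours(M,cv2.RETR_EXTERNAL,cv2.CHAIN_APPROX_NONE)
        p=max(cs,key=len)[:,0].astype(float)
        P=np.array([ray(c,q,z)[:2] for q in p])
        best=None
        x0=P.mean(0)
        for dx in (-.02,0,.02):
            for dy in (-.02,0,.02):
                f=least_squares(lambda x:np.hypot(*(P-x).T)-r,x0+[dx,dy],loss='cauchy',f_scale=.0012)
                if best is None or f.cost<best.cost: best=f
        res=np.abs(best.fun)
        # contour is inset half a pixel; negligible
        out.append((name,round(d['confidence'],2),best.x.round(4).tolist(),'z',z,'inl',round((res<.002).mean(),2),'px',px(c,[*best.x,z])))
    return out
def look(cam,names):
    c=cap(cam); s=bot.read_state(); print(round(s['time_s'],2),np.round(s['position'],4),np.round(s['tcp_rot'],3).tolist())
    for n in names:
        for o in fit(c,cam,n): print(*o)
    return c
E
python3 - <<'E'
from h import *
look('wrist',['lid_rust','jar_rust'])
look('top',['lid_rust','lid_mustard','lid_sage','lid_blue','jar_rust','jar_mustard','jar_sage','jar_blue'])
E
```

```text
2.98 [0.4482 0.2738 0.2396] [[-0.01, 1.0, -0.0], [1.0, 0.01, 0.0], [0.0, -0.0, -1.0]]
lid_rust 0.85 [0.3904, 0.3494] z 0.021 inl 1.0 px [208.9  96.4]
lid_rust 0.21 [0.5401, 0.312] z 0.021 inl 0.43 px [349.3 134.2]
jar_rust 0.92 [0.5377, 0.3132] z 0.062 inl 0.73 px [357.7 137.3]
3.13 [0.4486 0.2734 0.2396] [[-0.009, 1.0, -0.0], [1.0, 0.009, 0.0], [0.0, -0.0, -1.0]]
lid_rust 0.61 [0.3888, 0.3486] z 0.021 inl 0.52 px [119.6 209.4]
lid_mustard 0.67 [0.3969, 0.1846] z 0.021 inl 0.76 px [180.1 205.3]
lid_mustard 0.61 [0.5409, 0.0086] z 0.021 inl 0.73 px [244.3 151.5]
lid_sage 0.74 [0.4252, 0.0149] z 0.021 inl 0.56 px [242.6 193.8]
lid_blue 0.91 [0.4534, -0.396] z 0.021 inl 0.81 px [393.9 180.8]
lid_blue 0.43 [0.3584, -0.1613] z 0.021 inl 0.21 px [308.3 217.4]
jar_rust 0.83 [0.536, 0.3019] z 0.062 inl 0.56 px [131.8 152.8]
jar_mustard 0.77 [0.5364, 0.129] z 0.074 inl 0.64 px [196.9 150.6]
jar_sage 0.96 [0.4785, -0.1129] z 0.086 inl 0.87 px [291.4 170.7]
jar_blue 0.89 [0.4601, -0.2644] z 0.098 inl 0.48 px [352.6 176.4]
```

Call:
play_rows --motion '[[[0.0765, -0.0575, 0.1, 0, 0, 0], [0.0765, -0.0575, 0.1, 0, 0, 0], [0.0765, -0.0575, 0.1, 0, 0, 0], [0.0765, -0.0575, 0.12, 0, 0, 0], [0.0765, -0.0575, 0.15, 0, 0, 0], [0.0765, -0.0575, 0.18, 0, 0, 0], [0.0765, -0.0575, 0.198, 0, 0, 0], [0.0765, -0.0575, 0.198, 0, 0, 0]]]'

```text
time_s: 4.2
position: [0.3887, 0.3477, 0.0381]
tcp_rot: [[-0.009, 1.0, -0.007], [1.0, 0.008, -0.004], [-0.004, -0.007, -1.0]]
force: [0.4, -0.0, 0.0]
opening: 0.689
grasp_force: 0.0
```

Call:
play_rows --motion '[[[0, 0, 0, 0, 0, 0], [0, 0, 0, 0, 0, 0], [0, 0, 0, 0, 0, 0], [0, 0, 0, 0, 0, 0], [0, 0, 0, 0, 0, 0], [0, 0, 0, 0, 0, 0], [0, 0, 0, 0, 0, 0]]]' --fingers 0

```text
time_s: 4.78
position: [0.3912, 0.349, 0.0422]
tcp_rot: [[-0.008, 1.0, 0.001], [1.0, 0.008, 0.001], [0.001, 0.001, -1.0]]
force: [-0.2, -0.9, 3.0]
opening: 0.277
grasp_force: 29.9
```

Call:
play_rows --motion '[[[0, 0, -0.04, 0, 0, 0], [0, 0, -0.08, 0, 0, 0], [-0.01, 0.035, -0.1, 0, 0, 0], [-0.02, 0.075, -0.1, 0, 0, 0], [-0.03, 0.11, -0.1, 0, 0, 0], [-0.037, 0.1465, -0.1, 0, 0, 0], [-0.037, 0.1465, -0.1, 0, 0, 0], [-0.037, 0.1465, -0.1, 0, 0, 0]]]'

```text
time_s: 5.45
position: [0.5398, 0.3123, 0.1415]
tcp_rot: [[-0.006, 1.0, 0.001], [1.0, 0.006, 0.0], [0.0, 0.001, -1.0]]
force: [-0.7, 0.9, -0.7]
opening: 0.275
grasp_force: 29.9
```

Run:
```python
from h import *
look('top',['lid_rust','jar_rust']); cap('wrist','w2.png')
```

```text
5.5 [0.5374 0.3125 0.1411] [[-0.007, 1.0, -0.002], [1.0, 0.007, -0.0], [-0.0, -0.002, -1.0]]
lid_rust 0.45 [0.5533, 0.3461] z 0.021 inl 0.57 px [121.1 149.2]
jar_rust 0.5 [0.5338, 0.2964] z 0.062 inl 0.41 px [133.8 153.5]
```

View pics/w2.png

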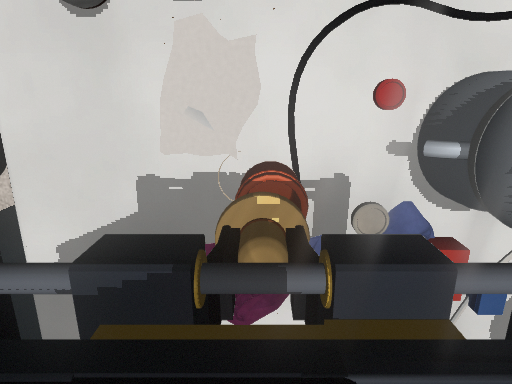

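Now the wrist view shows the held lid at (263,225), with the jar rim behind it at about (271,190). I'll compare both against the projected circles.

```bash
cat >> h.py <<'E'
def overlay(col,jar,f,zo=.042):
    c=cap('wrist'); s=bot.read_state(); p=s['position']; r,h=D[col]; r/=2
    print(round(s['time_s'],2),np.round(p,4))
    im=cv2.resize(c['frame'][130:300,160:380,::-1],None,fx=3.5,fy=3.5,interpolation=cv2.INTER_CUBIC)
    a=np.linspace(0,2*np.pi,200)
    for X,Y,Z,R,col_ in [(p[0],p[1],p[2]-zo+.021,r,(255,0,0)),(*jar,h,r,(0,255,0)),(*jar,h,r-.005,(0,255,0))]:
        q=np.array([px(c,[X+R*np.cos(t),Y+R*np.sin(t),Z]) for t in a])
        cv2.polylines(im,[((q-[160,130]+.5)*3.5).round().astype(np.int32)],True,col_,1)
    cv2.imwrite('pics/'+f,im)
E
python3 -c "
from h import *
overlay('rust',(.5377,.3132),'o1.png')"
```

```text
5.7 [0.5359 0.3135 0.1412]
```

View pics/o1.png

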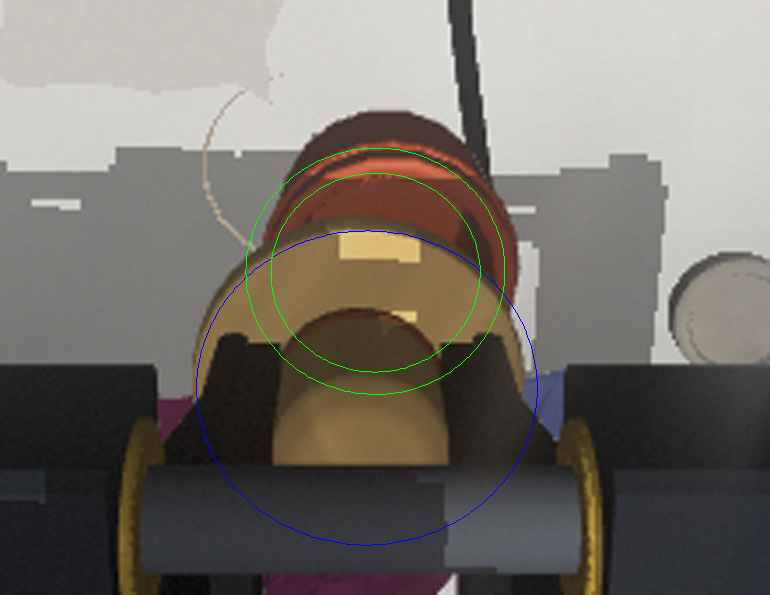

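The jar's rim sits about 3 mm further +x than the first fit, because the visible side wall biased it. I'll fit the full silhouette instead.

```bash
cat >> h.py <<'E'
from scipy.optimize import minimize
def sil(c,name,x,y,z0=0,S=4):
    kind,col=name.split('_'); d,h=D[col]; r=d/2
    L=[(r,0),(r,h)] if kind=='jar' else [(r-.013,0),(r,.012),(r,.021),(.0125,.030),(.0125,.042),(.008,.049)]
    a=np.linspace(0,2*np.pi,72,endpoint=False)
    P=np.concatenate([np.c_[x+R*np.cos(a),y+R*np.sin(a),np.full(72,z0+Z)] for R,Z in L])
    q=(c['camera_matrix']@(c['R']@P.T+c['t'][:,None])).T; q=q[:,:2]/q[:,2:]
    return cv2.convexHull(((q+.5)*S).round().astype(np.int32))
def sfit(c,cam,name,z0=0,maxrow=384,near=None):
    S=4
    for d in finder.outline_of(cam,name)[:3]:
        M=cv2.resize(d['pixels'].astype(np.uint8),None,fx=S,fy=S,interpolation=cv2.INTER_LINEAR)
        M=cv2.resize(cv2.GaussianBlur(d['pixels'].astype(np.float32),(3,3),.7),None,fx=S,fy=S)>.5
        W=np.zeros(M.shape,bool); W[:maxrow*S]=1
        m=cv2.moments((M&W).astype(np.uint8),True); 
        if m['m00']==0: continue
        x0=ray(c,(m['m10']/m['m00']/S,m['m01']/m['m00']/S),z0+.03)[:2] if near is None else np.array(near)
        def f(x):
            T=np.zeros(M.shape,np.uint8); cv2.fillConvexPoly(T,sil(c,name,x[0],x[1],z0),1); T=T.astype(bool)
            return ((T^M)&W).sum()/max(1,((T|M)&W).sum())
        o=minimize(f,x0,method='Nelder-Mead',options=dict(initial_simplex=[x0,x0+[.01,0],x0+[0,.01]],xatol=2e-4,fatol=1e-4))
        print(name,round(d['confidence'],2),o.x.round(4),'IoU',round(1-o.fun,3))
def slook(cam,names,**k):
    c=cap(cam); s=bot.read_state(); print(round(s['time_s'],2),np.round(s['position'],4))
    for n in names: sfit(c,cam,n,**k)
E
python3 - <<'E'
from h import *
slook('wrist',['jar_rust'],maxrow=185)
s=bot.read_state(); slook('wrist',['lid_rust'],z0=s['position'][2]-.042,maxrow=225,near=s['position'][:2])
slook('top',['lid_mustard','lid_sage','lid_blue','jar_mustard','jar_sage','jar_blue'])
E
```

```text
5.75 [0.5362 0.3135 0.1414]
jar_rust 0.95 [0.5404 0.3094] IoU 0.97
5.85 [0.5367 0.3136 0.1416]
lid_rust 0.68 [0.5351 0.3135] IoU 0.988
5.95 [0.5372 0.3135 0.1417]
lid_mustard 0.97 [0.3968 0.1858] IoU 0.872
lid_mustard 0.55 [0.5421 0.0096] IoU 0.946
lid_sage 0.66 [0.4254 0.0153] IoU 0.977
lid_sage 0.15 [ 0.4516 -0.3974] IoU 0.768
lid_blue 0.63 [ 0.4529 -0.3981] IoU 0.947
jar_sage 0.92 [ 0.4814 -0.1141] IoU 0.952
jar_blue 0.86 [ 0.4608 -0.2686] IoU 0.969
jar_blue 0.31 [0.5425 0.2958] IoU 0.103
```

Call:
play_rows --motion '[[[-0.002, 0.005, 0, 0, 0, 0], [-0.002, 0.005, 0.01, 0, 0, 0], [-0.002, 0.005, 0.02, 0, 0, 0], [-0.002, 0.005, 0.028, 0, 0, 0], [-0.002, 0.005, 0.034, 0, 0, 0], [-0.002, 0.005, 0.038, 0, 0, 0], [-0.002, 0.005, 0.042, 0, 0, 0], [-0.002, 0.005, 0.042, 0, 0, 0]]]'

```text
time_s: 6.92
position: [0.5422, 0.311, 0.0984]
tcp_rot: [[-0.008, 1.0, -0.002], [1.0, 0.008, -0.001], [-0.001, -0.002, -1.0]]
force: [0.2, -0.2, -0.5]
opening: 0.269
grasp_force: 29.9
```

Call:
play_rows --motion '[[[0, 0, 0.002, 0, 0, 0], [0, 0, 0.004, 0, 0, 0], [0, 0, 0.006, 0, 0, 0], [0, 0, 0.007, 0, 0, 0], [0, 0, 0.008, 0, 0, 0], [0, 0, 0.008, 0, 0, 0], [0, 0, 0.008, 0, 0, 0]]]'

```text
time_s: 7.5
position: [0.5432, 0.3113, 0.0924]
tcp_rot: [[-0.008, 1.0, 0.001], [1.0, 0.008, 0.0], [0.0, 0.001, -1.0]]
force: [-1.2, 0.2, 4.5]
opening: 0.272
grasp_force: 29.9
```

Call:
play_rows --motion '[[[0, 0, 0, 0, 0, 0], [0, 0, 0, 0, 0, 0], [0, 0, 0, 0, 0, 0], [0, 0, 0, 0, 0, 0], [0, 0, -0.01, 0, 0, 0], [0, 0, -0.03, 0, 0, 0], [0, 0, -0.07, 0, 0, 0], [0, 0, -0.11, 0, 0, 0]]]' --fingers 0.055

```text
time_s: 8.17
position: [0.5415, 0.3107, 0.2016]
tcp_rot: [[-0.008, 1.0, -0.004], [1.0, 0.008, -0.001], [-0.001, -0.004, -1.0]]
force: [-0.1, -0.3, 1.0]
opening: 0.627
grasp_force: 0.0
```

In the tool's units: 0.5 degrees / 180 = 0.0028.

Call:
play_rows --motion '[[[-0.23, -0.094, -0.04, 0, 0, 0.0028], [-0.23, -0.094, -0.04, 0, 0, 0.0028], [-0.23, -0.094, -0.04, 0, 0, 0.0028], [-0.23, -0.094, -0.04, 0, 0, 0.0028], [-0.23, -0.094, -0.04, 0, 0, 0.0028], [-0.23, -0.094, -0.04, 0, 0, 0.0028], [-0.23, -0.094, -0.04, 0, 0, 0.0028], [-0.23, -0.094, -0.04, 0, 0, 0.0028]]]'

```text
time_s: 8.83
position: [0.4505, 0.0788, 0.2426]
tcp_rot: [[0.005, 1.0, 0.002], [1.0, -0.005, 0.0], [0.0, 0.002, -1.0]]
force: [-0.0, -0.3, -0.2]
opening: 0.632
grasp_force: 0.0
```

Run:
```python
from h import *
print(bot.read_state()['tcp_rot'])
slook('wrist',['lid_mustard','jar_mustard','lid_rust','jar_rust'],maxrow=225)
cap('wrist','w3.png')
slook('top',['jar_rust','jar_mustard','jar_sage']); 
slook('top',['lid_rust'],z0=.05)
```

```text
[[ 4.94262229e-03  9.99986341e-01  1.69945310e-03]
 [ 9.99987780e-01 -4.94278251e-03  9.00916378e-05]
 [ 9.84904343e-05  1.69898704e-03 -9.99998552e-01]]
8.88 [0.4511 0.08   0.2424]
lid_mustard 0.77 [0.3988 0.1853] IoU 0.977
lid_mustard 0.66 [0.5439 0.0074] IoU 0.981
jar_mustard 0.85 [0.5387 0.1311] IoU 0.946
9.18 [0.4509 0.0816 0.2413]
jar_mustard 0.73 [ 0.4868 -0.1219] IoU 0.683
jar_sage 0.8 [ 0.4805 -0.1155] IoU 0.939
jar_sage 0.16 [0.421  0.0069] IoU 0.785
9.38 [0.4507 0.0809 0.2413]
lid_rust 0.27 [ 0.3756 -0.1685] IoU 0.954
```

View pics/w3.png

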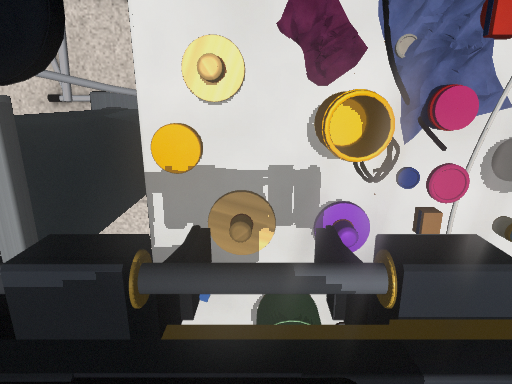

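The wrist view has the bamboo mustard lid at (212,68) and its jar at (357,127). The purple look-alike is at (343,227), the tin at (176,148). I'll pick the bamboo one.

Call:
play_rows --motion '[[[0.105, -0.0525, 0.09, 0, 0, 0], [0.105, -0.0525, 0.1, 0, 0, 0], [0.105, -0.0525, 0.1, 0, 0, 0], [0.105, -0.0525, 0.12, 0, 0, 0], [0.105, -0.0525, 0.15, 0, 0, 0], [0.105, -0.0525, 0.18, 0, 0, 0], [0.105, -0.0525, 0.2, 0, 0, 0], [0.105, -0.0525, 0.2, 0, 0, 0]]]'

```text
time_s: 10.1
position: [0.3978, 0.1857, 0.0394]
tcp_rot: [[-0.0, 1.0, -0.003], [1.0, 0.0, -0.0], [-0.0, -0.003, -1.0]]
force: [0.2, -1.1, 0.5]
opening: 0.632
grasp_force: 0.0
```

Call:
play_rows --motion '[[[0, 0, 0, 0, 0, 0], [0, 0, 0, 0, 0, 0], [0, 0, 0, 0, 0, 0], [0, 0, 0, 0, 0, 0], [0, 0, 0, 0, 0, 0], [0, 0, 0, 0, 0, 0], [0, 0, 0, 0, 0, 0]]]' --fingers 0

```text
time_s: 10.68
position: [0.3986, 0.1854, 0.0419]
tcp_rot: [[0.0, 1.0, 0.001], [1.0, -0.0, 0.0], [0.0, 0.001, -1.0]]
force: [0.8, 0.3, 2.6]
opening: 0.272
grasp_force: 30.0
```

Call:
play_rows --motion '[[[0, 0, -0.04, 0, 0, 0], [0, 0, -0.08, 0, 0, 0], [0, 0, -0.115, 0, 0, 0], [-0.02, 0.035, -0.115, 0, 0, 0], [-0.035, 0.07, -0.115, 0, 0, 0], [-0.05, 0.105, -0.115, 0, 0, 0], [-0.054, 0.14, -0.115, 0, 0, 0], [-0.054, 0.14, -0.115, 0, 0, 0]]]'

```text
time_s: 11.35
position: [0.5472, 0.1295, 0.1577]
tcp_rot: [[0.004, 1.0, 0.013], [1.0, -0.004, -0.0], [0.0, 0.013, -1.0]]
force: [0.7, 0.4, -1.1]
opening: 0.273
grasp_force: 30.0
```

```bash
cat >> h.py <<'E'
def held(col,jrow=185,f=None):
    for i in range(2):
        c=cap('wrist',f if i==0 else None); p=bot.read_state()['position']; print(round(bot.read_state()['time_s'],2),np.round(p,4))
        sfit(c,'wrist','jar_'+col,maxrow=jrow); sfit(c,'wrist','lid_'+col,z0=p[2]-.042,maxrow=225,near=p[:2])
E
python3 - <<'E'
from h import *
held('mustard',f='w4.png')
E
```

```text
11.4 [0.5424 0.1302 0.1569]
jar_mustard 0.95 [0.5394 0.1291] IoU 0.89
lid_mustard 0.83 [0.5466 0.1288] IoU 0.99
11.55 [0.5361 0.1315 0.1559]
jar_mustard 0.73 [0.5396 0.1292] IoU 0.887
lid_mustard 0.67 [0.536  0.1306] IoU 0.991
```

Run:
```python
from h import *
s=bot.read_state();print(s['position'])
overlay('mustard',(.5395,.130),'o2.png')
held('mustard',jrow=175)
```

```text
[0.53609515 0.13180435 0.15616888]
11.7 [0.5364 0.1319 0.1563]
11.75 [0.5368 0.1318 0.1565]
jar_mustard 0.73 [0.5401 0.1287] IoU 0.975
lid_mustard 0.87 [0.5351 0.1316] IoU 0.987
11.9 [0.5376 0.1317 0.1567]
jar_mustard 0.68 [0.54   0.1287] IoU 0.977
lid_mustard 0.63 [0.5367 0.1315] IoU 0.985
```

View pics/o2.png

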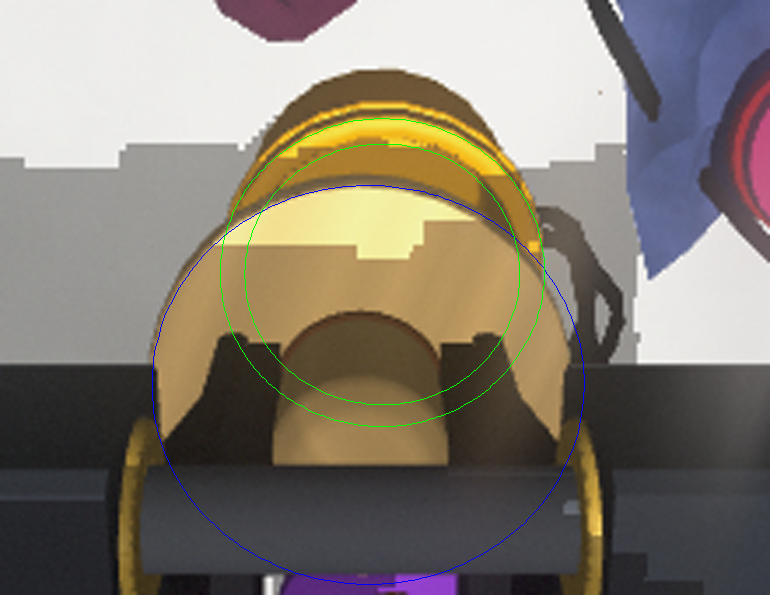

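Run:
```python
from h import *
c=cap('wrist'); s=bot.read_state(); R=np.array(s['tcp_rot']); p=np.array(s['position'])
A=c['R']@R; o=R.T@(-c['R'].T@c['t']-p)
R3=np.array([[.00494,1,.0017],[1,-.00494,0],[0,.0017,-1]]); p3=np.array([.4509,.0805,.242])
Rc=A@R3.T; C=p3+R3@o; c3=dict(camera_matrix=c['camera_matrix'],R=Rc,t=-Rc@C)
im=cv2.imread('pics/w3.png')[70:180,290:420]; S=5
im=cv2.resize(im,None,fx=S,fy=S,interpolation=cv2.INTER_CUBIC)
a=np.linspace(0,2*np.pi,200)
for Z,r in [(.074,.033),(.074,.028),(0,.033)]:
    q=np.array([px(c3,[.5395+r*np.cos(t),.130+r*np.sin(t),Z]) for t in a])
    cv2.polylines(im,[((q-[290,70]+.5)*S).round().astype(np.int32)],True,(0,200,0) if Z else (255,0,0),1)
cv2.imwrite('pics/o3.png',im)
```

```text
(no output)
```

View pics/o3.png

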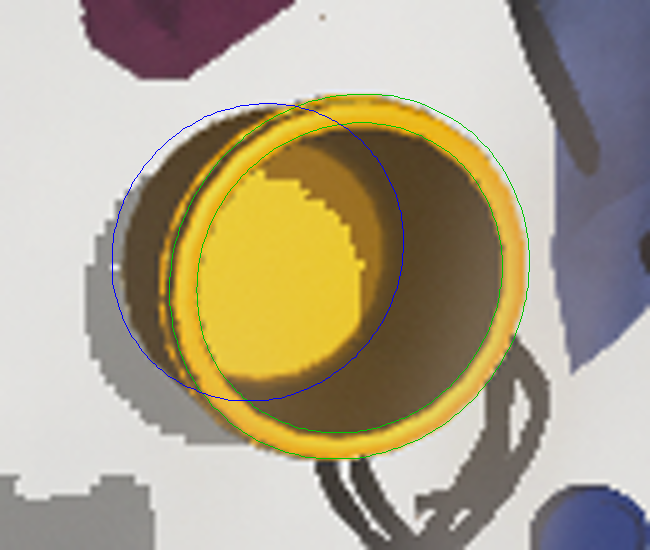

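The rim fit at (0.5395, 0.130) lies on the jar's rim in the wide view. I'll shift about 3 mm and lower.

Call:
play_rows --motion '[[[-0.0015, 0.003, 0, 0, 0, 0], [-0.0015, 0.003, 0.015, 0, 0, 0], [-0.0015, 0.003, 0.027, 0, 0, 0], [-0.0015, 0.003, 0.035, 0, 0, 0], [-0.0015, 0.003, 0.04, 0, 0, 0], [-0.0015, 0.003, 0.043, 0, 0, 0], [-0.0015, 0.003, 0.045, 0, 0, 0], [-0.0015, 0.003, 0.045, 0, 0, 0]]]'

```text
time_s: 12.72
position: [0.5413, 0.1299, 0.1114]
tcp_rot: [[0.0, 1.0, -0.0], [1.0, -0.0, -0.0], [-0.0, -0.0, -1.0]]
force: [0.4, -0.8, -1.0]
opening: 0.272
grasp_force: 30.0
```

Call:
play_rows --motion '[[[0, 0, 0.002, 0, 0, 0], [0, 0, 0.004, 0, 0, 0], [0, 0, 0.006, 0, 0, 0], [0, 0, 0.007, 0, 0, 0], [0, 0, 0.008, 0, 0, 0], [0, 0, 0.008, 0, 0, 0], [0, 0, 0.008, 0, 0, 0]]]'

```text
time_s: 13.3
position: [0.5412, 0.1299, 0.104]
tcp_rot: [[0.0, 1.0, 0.0], [1.0, -0.0, -0.0], [-0.0, 0.0, -1.0]]
force: [-0.6, 0.7, 3.1]
opening: 0.275
grasp_force: 30.0
```

Call:
play_rows --motion '[[[0, 0, 0, 0, 0, 0], [0, 0, 0, 0, 0, 0], [0, 0, 0, 0, 0, 0], [0, 0, 0, 0, 0, 0], [0, 0, -0.01, 0, 0, 0], [0, 0, -0.03, 0, 0, 0], [0, 0, -0.07, 0, 0, 0], [0, 0, -0.11, 0, 0, 0]]]' --fingers 0.055

```text
time_s: 13.97
position: [0.54, 0.1298, 0.214]
tcp_rot: [[0.0, 1.0, -0.004], [1.0, -0.0, -0.0], [-0.0, -0.004, -1.0]]
force: [0.6, 0.3, -0.1]
opening: 0.626
grasp_force: 0.0
```

Call:
play_rows --motion '[[[-0.26, -0.091, -0.066, 0, 0, 0], [-0.26, -0.091, -0.066, 0, 0, 0], [-0.26, -0.091, -0.066, 0, 0, 0], [-0.26, -0.091, -0.066, 0, 0, 0], [-0.26, -0.091, -0.066, 0, 0, 0], [-0.26, -0.091, -0.066, 0, 0, 0], [-0.26, -0.091, -0.066, 0, 0, 0], [-0.26, -0.091, -0.066, 0, 0, 0]]]'

```text
time_s: 14.63
position: [0.4499, -0.1357, 0.2819]
tcp_rot: [[0.006, 1.0, 0.004], [1.0, -0.006, -0.005], [-0.005, 0.004, -1.0]]
force: [0.4, -0.4, -0.4]
opening: 0.632
grasp_force: 0.0
```

Call:
play_rows --motion '[[[0, 0, 0, 0, 0, 0], [0, 0, 0, 0, 0, 0], [0, 0, 0, 0, 0, 0], [0, 0, 0, 0, 0, 0]]]'

```text
time_s: 14.97
position: [0.4501, -0.1287, 0.2792]
tcp_rot: [[-0.002, 1.0, -0.001], [1.0, 0.002, 0.001], [0.001, -0.001, -1.0]]
force: [0.6, 0.3, 0.1]
opening: 0.633
grasp_force: 0.0
```

```bash
cat >> h.py <<'E'
def wide(lids,jars,box,f,S=4):
    c=cap('wrist'); s=bot.read_state(); print(round(s['time_s'],2),np.round(s['position'],4))
    x0,y0,x1,y1=box
    im=cv2.resize(c['frame'][y0:y1,x0:x1,::-1],None,fx=S,fy=S,interpolation=cv2.INTER_CUBIC); a=np.linspace(0,2*np.pi,200)
    for (X,Y),rz in [(v,[(D[k][0]/2,.021),(.0125,.042)]) for k,v in lids.items()]+[(v,[(D[k][0]/2,D[k][1]),(D[k][0]/2-.005,D[k][1])]) for k,v in jars.items()]:
        for r,Z in rz:
            q=np.array([px(c,[X+r*np.cos(t),Y+r*np.sin(t),Z]) for t in a])
            cv2.polylines(im,[((q-[x0,y0]+.5)*S).round().astype(np.int32)],True,(255,0,0),1)
    cv2.imwrite('pics/'+f,im)
E
python3 - <<'E'
from h import *
slook('wrist',['lid_sage','jar_sage'],maxrow=225); c=look('wrist',['jar_sage'])
wide({'sage':(.425,.0153)},{'sage':(.4814,-.114)},(190,0,350,150),'o4.png')
E
```

```text
15.02 [ 0.4502 -0.1287  0.2792]
lid_sage 0.77 [0.4257 0.0153] IoU 0.967
jar_sage 0.79 [ 0.4817 -0.1141] IoU 0.974
jar_sage 0.46 [0.4258 0.0153] IoU 0.815
15.17 [ 0.4502 -0.1292  0.2793] [[-0.001, 1.0, -0.001], [1.0, 0.001, 0.0], [0.0, -0.001, -1.0]]
jar_sage 0.75 [0.4811, -0.1131] z 0.086 inl 0.95 px [293.6 157.7]
15.27 [ 0.4502 -0.1296  0.2794]
```

View pics/o4.png

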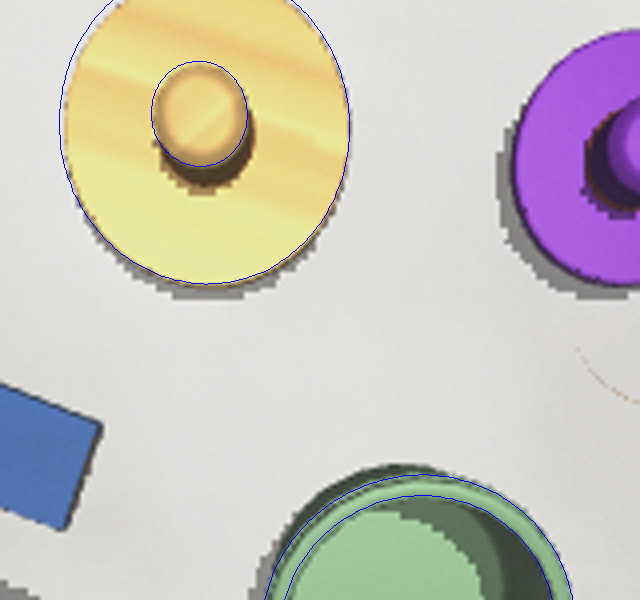

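The overlay fits: the sage lid's disc and knob at (207,130) and the rim of the sage jar both lie on the projected circles. The purple lid is at the right, well clear. Picking the sage lid.

Call:
play_rows --motion '[[[0.144, -0.0245, 0.1, 0, 0, 0], [0.144, -0.0245, 0.12, 0, 0, 0], [0.144, -0.0245, 0.13, 0, 0, 0], [0.144, -0.0245, 0.14, 0, 0, 0], [0.144, -0.0245, 0.16, 0, 0, 0], [0.144, -0.0245, 0.18, 0, 0, 0], [0.144, -0.0245, 0.21, 0, 0, 0], [0.144, -0.0245, 0.23, 0, 0, 0]]]'

```text
time_s: 15.93
position: [0.4249, 0.0149, 0.0473]
tcp_rot: [[-0.001, 1.0, -0.002], [1.0, 0.001, 0.001], [0.001, -0.002, -1.0]]
force: [0.1, -0.3, -0.3]
opening: 0.633
grasp_force: 0.0
```

Call:
play_rows --motion '[[[0, 0, 0.007, 0, 0, 0], [0, 0, 0.007, 0, 0, 0], [0, 0, 0.007, 0, 0, 0], [0, 0, 0.007, 0, 0, 0]]]'

```text
time_s: 16.27
position: [0.4265, 0.0136, 0.0435]
tcp_rot: [[0.001, 1.0, 0.002], [1.0, -0.001, -0.001], [-0.001, 0.002, -1.0]]
force: [0.4, -0.4, -0.1]
opening: 0.632
grasp_force: 0.0
```

Call:
play_rows --motion '[[[0, 0, 0, 0, 0, 0], [0, 0, 0, 0, 0, 0], [0, 0, 0, 0, 0, 0], [0, 0, 0, 0, 0, 0], [0, 0, 0, 0, 0, 0], [0, 0, 0, 0, 0, 0], [0, 0, 0, 0, 0, 0]]]' --fingers 0

```text
time_s: 16.85
position: [0.4259, 0.0139, 0.0428]
tcp_rot: [[0.0, 1.0, 0.001], [1.0, -0.0, -0.0], [-0.0, 0.001, -1.0]]
force: [-0.2, -0.1, 4.3]
opening: 0.275
grasp_force: 30.0
```

Call:
play_rows --motion '[[[0, 0, -0.04, 0, 0, 0], [0, 0, -0.08, 0, 0, 0], [0, 0, -0.12, 0, 0, 0], [-0.035, 0.015, -0.12, 0, 0, 0], [-0.07, 0.03, -0.12, 0, 0, 0], [-0.105, 0.045, -0.12, 0, 0, 0], [-0.129, 0.0565, -0.12, 0, 0, 0], [-0.129, 0.0565, -0.12, 0, 0, 0]]]'

```text
time_s: 17.52
position: [0.4862, -0.1207, 0.1631]
tcp_rot: [[0.004, 1.0, 0.007], [1.0, -0.004, -0.004], [-0.004, 0.007, -1.0]]
force: [0.1, -0.4, -0.4]
opening: 0.274
grasp_force: 30.0
```

Call:
play_rows --motion '[[[0, 0, 0, 0, 0, 0], [0, 0, 0, 0, 0, 0], [0, 0, 0, 0, 0, 0], [0, 0, 0, 0, 0, 0], [0, 0, 0, 0, 0, 0]]]'

```text
time_s: 17.93
position: [0.4814, -0.1139, 0.1624]
tcp_rot: [[-0.001, 1.0, -0.001], [1.0, 0.001, 0.001], [0.001, -0.001, -1.0]]
force: [0.7, 0.3, -0.1]
opening: 0.274
grasp_force: 30.0
```

Run:
```python
from h import *
held('sage',jrow=165); overlay('sage',(.482,-.114),'o5.png')
```

```text
17.98 [ 0.4817 -0.1141  0.1625]
jar_sage 0.79 [ 0.4826 -0.1161] IoU 0.971
lid_sage 0.8 [ 0.4807 -0.1139] IoU 0.989
18.13 [ 0.482  -0.1147  0.1626]
jar_sage 0.93 [ 0.4823 -0.1161] IoU 0.979
lid_sage 0.87 [ 0.4812 -0.1145] IoU 0.987
lid_sage 0.53 [ 0.482  -0.1147] IoU 0.0
18.28 [ 0.4821 -0.115   0.1626]
```

View pics/o5.png

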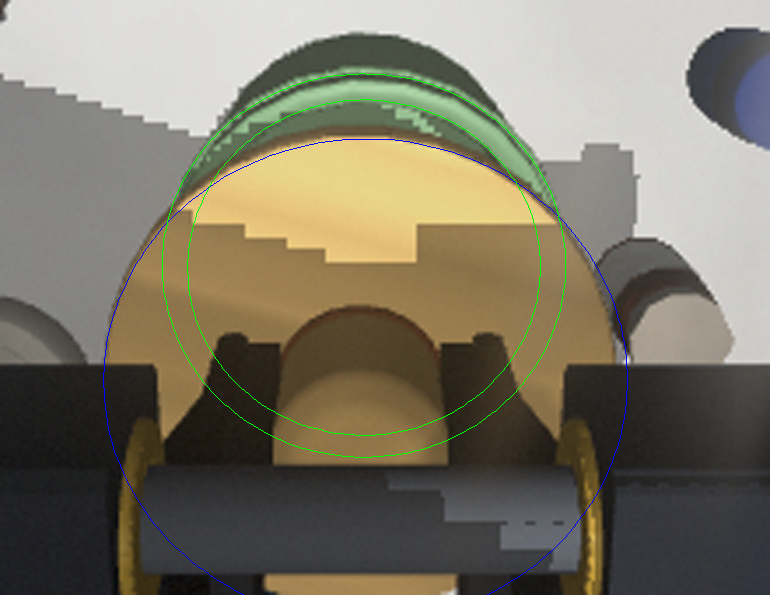

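The lid disc and jar rim agree with the circles to within about 1 mm. Lowering.

Call:
play_rows --motion '[[[-0.0005, 0.0005, 0.005, 0, 0, 0], [-0.0005, 0.0005, 0.015, 0, 0, 0], [-0.0005, 0.0005, 0.024, 0, 0, 0], [-0.0005, 0.0005, 0.03, 0, 0, 0], [-0.0005, 0.0005, 0.035, 0, 0, 0], [-0.0005, 0.0005, 0.038, 0, 0, 0], [-0.0005, 0.0005, 0.04, 0, 0, 0], [-0.0005, 0.0005, 0.04, 0, 0, 0]]]'

```text
time_s: 18.95
position: [0.4824, -0.1156, 0.1222]
tcp_rot: [[0.0, 1.0, -0.001], [1.0, -0.0, 0.0], [0.0, -0.001, -1.0]]
force: [0.5, -0.0, -1.4]
opening: 0.274
grasp_force: 30.0
```

Call:
play_rows --motion '[[[0, 0, 0.002, 0, 0, 0], [0, 0, 0.004, 0, 0, 0], [0, 0, 0.005, 0, 0, 0], [0, 0, 0.006, 0, 0, 0], [0, 0, 0.007, 0, 0, 0], [0, 0, 0.007, 0, 0, 0], [0, 0, 0.007, 0, 0, 0]]]'

```text
time_s: 19.53
position: [0.4827, -0.1156, 0.1168]
tcp_rot: [[0.0, 1.0, 0.001], [1.0, -0.0, -0.0], [-0.0, 0.001, -1.0]]
force: [-1.9, 1.5, 9.2]
opening: 0.273
grasp_force: 30.0
```

Call:
play_rows --motion '[[[0, 0, 0, 0, 0, 0], [0, 0, 0, 0, 0, 0], [0, 0, 0, 0, 0, 0], [0, 0, 0, 0, 0, 0], [0, 0, -0.01, 0, 0, 0], [0, 0, -0.03, 0, 0, 0], [0, 0, -0.07, 0, 0, 0], [0, 0, -0.11, 0, 0, 0]]]' --fingers 0.055

```text
time_s: 20.2
position: [0.4815, -0.1151, 0.2261]
tcp_rot: [[0.0, 1.0, -0.004], [1.0, -0.0, 0.002], [0.002, -0.004, -1.0]]
force: [0.4, -0.2, -0.5]
opening: 0.629
grasp_force: 0.0
```

Call:
play_rows --motion '[[[-0.305, -0.0325, -0.055, 0, 0, 0], [-0.305, -0.0325, -0.055, 0, 0, 0], [-0.305, -0.0325, -0.055, 0, 0, 0], [-0.305, -0.0325, -0.055, 0, 0, 0], [-0.305, -0.0325, -0.055, 0, 0, 0], [-0.305, -0.0325, -0.055, 0, 0, 0], [-0.305, -0.0325, -0.055, 0, 0, 0], [-0.305, -0.0325, -0.055, 0, 0, 0]]]'

```text
time_s: 20.87
position: [0.4492, -0.4263, 0.2823]
tcp_rot: [[0.004, 1.0, 0.002], [1.0, -0.004, -0.005], [-0.005, 0.002, -1.0]]
force: [0.3, -0.4, 0.2]
opening: 0.632
grasp_force: 0.0
```

Call:
play_rows --motion '[[[0, 0, 0, 0, 0, 0], [0, 0, 0, 0, 0, 0], [0, 0, 0, 0, 0, 0], [0, 0, 0, 0, 0, 0], [0, 0, 0, 0, 0, 0]]]'

```text
time_s: 21.28
position: [0.4502, -0.4187, 0.2804]
tcp_rot: [[-0.001, 1.0, -0.001], [1.0, 0.001, 0.001], [0.001, -0.001, -1.0]]
force: [-0.1, 1.1, 0.2]
opening: 0.633
grasp_force: 0.0
```

Run:
```python
from h import *
slook('wrist',['lid_blue','jar_blue'],maxrow=215); look('wrist',['jar_blue'])
wide({'blue':(.453,-.397)},{'blue':(.461,-.2675)},(170,0,350,200),'o6.png',S=3)
```

```text
21.33 [ 0.4503 -0.419   0.2805]
lid_blue 0.63 [ 0.4552 -0.3979] IoU 0.976
jar_blue 0.71 [ 0.4614 -0.2689] IoU 0.977
21.48 [ 0.4503 -0.4198  0.2806] [[-0.001, 1.0, -0.0], [1.0, 0.001, 0.0], [0.0, -0.0, -1.0]]
jar_blue 0.97 [0.4607, -0.2736] z 0.098 inl 0.54 px [275.4  13.9]
jar_blue 0.45 [0.4617, -0.3961] z 0.098 inl 0.3 px [274.9 152.1]
21.58 [ 0.4502 -0.4202  0.2806]
```

View pics/o6.png

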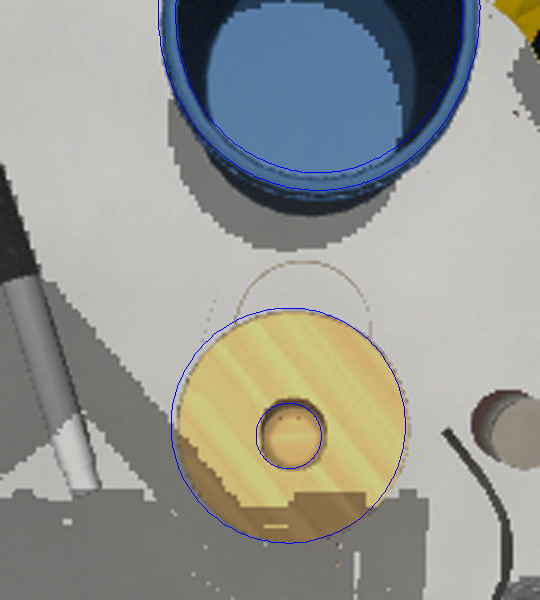

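The overlay fits the blue jar's rim. The lid is about 1 mm further right than its circle, so I'll use (0.4545, -0.3975). Picking the blue lid.

Call:
play_rows --motion '[[[0.0225, 0.0045, 0.04, 0, 0, 0], [0.0225, 0.0045, 0.08, 0, 0, 0], [0.0225, 0.0045, 0.12, 0, 0, 0], [0.0225, 0.0045, 0.16, 0, 0, 0], [0.0225, 0.0045, 0.195, 0, 0, 0], [0.0225, 0.0045, 0.22, 0, 0, 0], [0.0225, 0.0045, 0.232, 0, 0, 0], [0.0225, 0.0045, 0.238, 0, 0, 0]]]'

```text
time_s: 22.25
position: [0.4538, -0.3972, 0.0405]
tcp_rot: [[0.0, 1.0, -0.002], [1.0, -0.0, 0.003], [0.003, -0.002, -1.0]]
force: [-0.3, -0.9, 0.0]
opening: 0.63
grasp_force: 0.0
```

Call:
play_rows --motion '[[[0, 0, 0, 0, 0, 0], [0, 0, 0, 0, 0, 0], [0, 0, 0, 0, 0, 0]]]'

```text
time_s: 22.5
position: [0.4555, -0.3993, 0.0445]
tcp_rot: [[0.0, 1.0, 0.002], [1.0, -0.0, -0.003], [-0.003, 0.002, -1.0]]
force: [-0.6, -0.7, 0.2]
opening: 0.633
grasp_force: 0.0
```

Call:
play_rows --motion '[[[0, 0, 0, 0, 0, 0], [0, 0, 0, 0, 0, 0], [0, 0, 0, 0, 0, 0], [0, 0, 0, 0, 0, 0], [0, 0, 0, 0, 0, 0], [0, 0, 0, 0, 0, 0], [0, 0, 0, 0, 0, 0]]]' --fingers 0

```text
time_s: 23.08
position: [0.4547, -0.3982, 0.0428]
tcp_rot: [[0.001, 1.0, 0.001], [1.0, -0.001, -0.0], [-0.0, 0.001, -1.0]]
force: [-0.4, 0.4, 2.4]
opening: 0.267
grasp_force: 30.0
```

Call:
play_rows --motion '[[[0, 0, -0.04, 0, 0, 0], [0, 0, -0.08, 0, 0, 0], [0, 0, -0.115, 0, 0, 0], [0, 0, -0.13, 0, 0, 0], [0.035, 0.002, -0.13, 0, 0, 0], [0.07, 0.004, -0.13, 0, 0, 0], [0.105, 0.006, -0.13, 0, 0, 0], [0.13, 0.007, -0.13, 0, 0, 0]]]'

```text
time_s: 23.75
position: [0.4603, -0.2648, 0.1722]
tcp_rot: [[0.0, 1.0, -0.002], [1.0, -0.0, 0.003], [0.003, -0.002, -1.0]]
force: [0.1, 0.1, -1.7]
opening: 0.276
grasp_force: 30.0
```

Call:
play_rows --motion '[[[0, 0, 0, 0, 0, 0], [0, 0, 0, 0, 0, 0], [0, 0, 0, 0, 0, 0], [0, 0, 0, 0, 0, 0], [0, 0, 0, 0, 0, 0]]]'

```text
time_s: 24.17
position: [0.4617, -0.2695, 0.1725]
tcp_rot: [[0.002, 1.0, 0.0], [1.0, -0.002, -0.001], [-0.001, 0.0, -1.0]]
force: [0.4, -0.7, -0.9]
opening: 0.272
grasp_force: 30.0
```

Run:
```python
from h import *
held('blue',jrow=155); overlay('blue',(.4615,-.268),'o7.png')
```

```text
24.22 [ 0.4616 -0.2694  0.1724]
jar_blue 0.82 [ 0.4616 -0.2702] IoU 0.964
lid_blue 0.55 [ 0.461  -0.2698] IoU 0.987
24.37 [ 0.4614 -0.2688  0.1724]
jar_blue 0.59 [ 0.4616 -0.2701] IoU 0.959
jar_blue 0.51 [ 0.4606 -0.2919] IoU 0.629
lid_blue 0.67 [ 0.4607 -0.2695] IoU 0.986
24.52 [ 0.4614 -0.2683  0.1725]
```

View pics/o7.png

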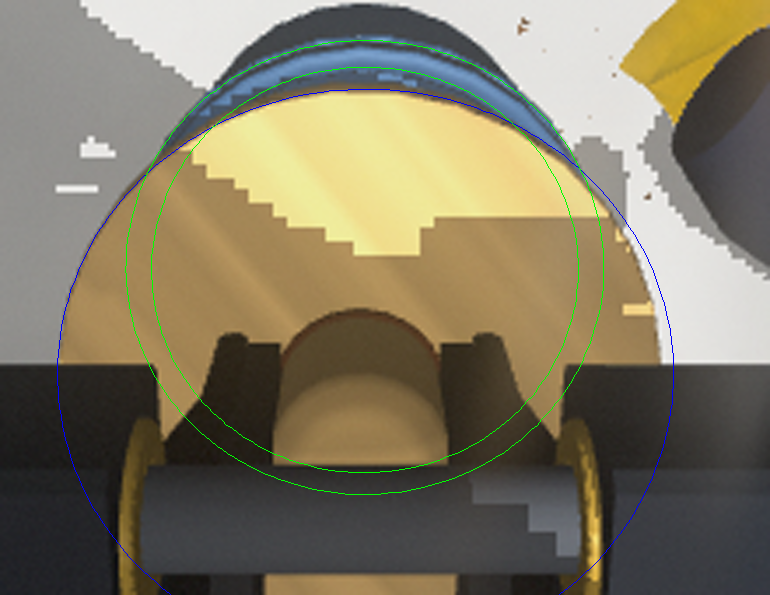

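Rim and lid agree with the circles to about 1 mm. Lowering.

Call:
play_rows --motion '[[[-0.0005, 0.0005, 0.005, 0, 0, 0], [-0.0005, 0.0005, 0.013, 0, 0, 0], [-0.0005, 0.0005, 0.021, 0, 0, 0], [-0.0005, 0.0005, 0.027, 0, 0, 0], [-0.0005, 0.0005, 0.032, 0, 0, 0], [-0.0005, 0.0005, 0.035, 0, 0, 0], [-0.0005, 0.0005, 0.037, 0, 0, 0], [-0.0005, 0.0005, 0.037, 0, 0, 0]]]'

```text
time_s: 25.18
position: [0.4618, -0.2684, 0.135]
tcp_rot: [[0.0, 1.0, -0.001], [1.0, -0.0, 0.001], [0.001, -0.001, -1.0]]
force: [-0.7, -0.6, -1.8]
opening: 0.275
grasp_force: 30.0
```

Call:
play_rows --motion '[[[0, 0, 0.002, 0, 0, 0], [0, 0, 0.004, 0, 0, 0], [0, 0, 0.005, 0, 0, 0], [0, 0, 0.006, 0, 0, 0], [0, 0, 0.007, 0, 0, 0], [0, 0, 0.0075, 0, 0, 0], [0, 0, 0.0075, 0, 0, 0]]]'

```text
time_s: 25.77
position: [0.4621, -0.2687, 0.1288]
tcp_rot: [[0.0, 1.0, 0.0], [1.0, -0.0, -0.0], [-0.0, 0.0, -1.0]]
force: [-0.7, 0.1, 3.4]
opening: 0.272
grasp_force: 30.0
```

Call:
play_rows --motion '[[[0, 0, 0, 0, 0, 0], [0, 0, 0, 0, 0, 0], [0, 0, 0, 0, 0, 0], [0, 0, 0, 0, 0, 0], [0, 0, -0.01, 0, 0, 0], [0, 0, -0.03, 0, 0, 0], [0, 0, -0.07, 0, 0, 0], [0, 0, -0.11, 0, 0, 0]]]' --fingers 0.055

```text
time_s: 26.43
position: [0.4611, -0.2678, 0.2386]
tcp_rot: [[0.0, 1.0, -0.003], [1.0, -0.0, 0.003], [0.003, -0.003, -1.0]]
force: [0.9, -0.6, -0.6]
opening: 0.623
grasp_force: 0.0
```

Call:
play_rows --motion '[[[-0.18, -0.03, -0.06, 0, 0, 0], [-0.18, -0.03, -0.06, 0, 0, 0], [-0.18, -0.03, -0.06, 0, 0, 0], [-0.18, -0.03, -0.06, 0, 0, 0], [-0.18, -0.03, -0.06, 0, 0, 0], [-0.18, -0.03, -0.06, 0, 0, 0], [-0.18, -0.03, -0.06, 0, 0, 0], [-0.18, -0.03, -0.06, 0, 0, 0]]]'

```text
time_s: 27.1
position: [0.4316, -0.4475, 0.2978]
tcp_rot: [[0.001, 1.0, -0.001], [1.0, -0.001, 0.002], [0.002, -0.001, -1.0]]
force: [0.9, 1.3, 0.4]
opening: 0.631
grasp_force: 0.0
```

Run:
```python
from h import *
t=cap('top')['frame'][120:220,90:400,::-1]; s=cap('scene')['frame'][140:250,140:410,::-1]
w=cap('wrist')['frame'][:210,130:400,::-1]
a=cv2.resize(t,(800,258),interpolation=cv2.INTER_CUBIC); b=cv2.resize(s,(800,326),interpolation=cv2.INTER_CUBIC)
cv2.imwrite('pics/fin.png',np.vstack([a,b])); cv2.imwrite('pics/finw.png',cv2.resize(w,None,fx=2.5,fy=2.5))
print(bot.read_state()['time_s'])
```

```text
27.25
```

View pics/fin.png

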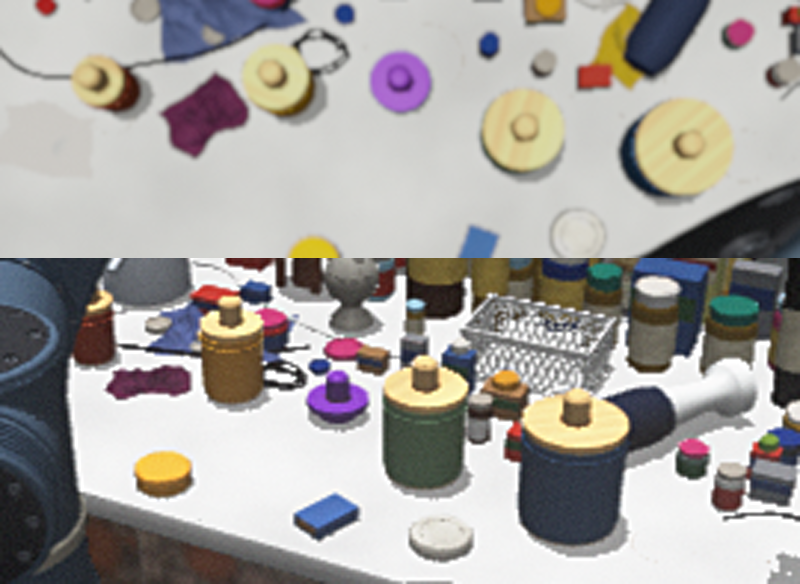

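All four lids lie flat on their jars: top half at (103,80), (278,78), (523,130) and (683,147). The scene view below shows no gaps. The steel lid, tin and purple lid haven't moved. Each lid stopped at its seat height under light force, so I'm handing in.

```bash
python3 -c "
from h import *
print(np.abs(bot.read_state()['qvel']).max()); print(bot.hand_in())"
```

```text
0.31950365461759356
the job is handed in; nothing more can be done
None
```

All four bamboo lids are seated flat on their own jars and the job is handed in at about 27 s; the hand-in gave no verdict, and the steel lid, yellow tin and purple look-alike were left alone.

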